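Set the workshop casement on the third hole of its peg stay

TASK

Let the dust out: push the little casement window behind the bench open by its iron stay and drop the stay's third hole (counting from the pivot on the sash) over the pin on the window board, so that the window stays open by itself at that width. Leave the stay lying fully down on its pin, let go of it, and do not disturb the other things on the bench.

Things in the scene. Friction and masses are not known exactly. Their poses are not given: they have to be found in the camera images.
- window: Fixed timber window across the back of the bench, 1160 mm wide, 345 mm high; in its middle a 400 mm wide glazed sash. Origin on the bench (z 0) under the middle of the shut sash; x points out of the room, y left along the window. Below it a window board (sill), its top at z 45 mm, from x -130 to +80 mm. Head, jambs and shut sash stand at x -35 to +35 mm.
- pin_place (a point): Point on the board's top at window x -75, y -20 mm, where the steel pin is meant to stand: upright, 10 mm thick, domed top 29 mm above the board, on a 58 x 22 mm plate. the real pin stands anywhere up to 15 mm to either side of this point along the window's y (true in x), so it must be seen or felt for. Axes as the window's.
- sash (a joint): Casement sash on a vertical hinge line at window x +18, y +200 mm. 0 = shut, grows to 1.3 rad as it opens outward: its free right-hand edge moves to window +x (counterclockwise from above). The catch is off. It hangs out of plumb and drifts shut in about a second unless held: closing torque 0.24 N m when shut, 0.33 N m at 0.65 rad.
- swivel (a joint): Sideways swing of the stay on its vertical pivot on the sash. 0 = stay along the sash, knob towards the sash's free edge (window -y when shut); positive swings the knob into the room. Seen from above, the stay points along window -y turned counterclockwise by (sash - swivel). Free from -0.3 to 2.4 rad.
- stay (a joint): Lift of the stay about its pivot end: 0 = level, fully down (a stop keeps it from going lower); grows as the knob end is raised, up to 0.9 rad. It falls back by its own weight (about 0.28 kg). Resting on top of the pin near the third hole it reads about 0.1.
- stay_pivot (a point): The stay's pivot on the sash, at the bar's underside, z 59 mm. It lies 60 mm to the room side of the sash's hinge line and 140 mm along the sash from it (shut: window x -42, y +60 mm).
- stay_hole3 (a point): Centre of the stay's third hole, on the bar's underside. The stay is a flat dark iron bar 240 mm long, 30 wide, 6 thick, with four round 14 mm holes on its middle line at 90, 120, 150 and 180 mm from the pivot; this is the one at 150. Level, the underside is 14 mm above the board. Site x: along the bar from pivot to knob; z: up through the hole.
- stay_knob (a point): Centre of the iron ball knob (30 mm diameter) on a 14 mm thick stem at the stay's free end, 235 mm from the pivot, 36 mm above the bar's underside (level: 95 mm above the bench, 30 mm above the bar's top). The place to hold the stay; being a ball, it can turn in the grip.
- hammer: Bystander: hammer lying on the bench to the right. Origin under its middle.
- wood_pot: Bystander: wooden pot, 84 mm wide, 100 mm high, standing on the bench on the left. Origin at the centre of its underside.
- tin: Bystander: metal tin, 72 mm wide, 110 mm high, standing on the bench on the right. Origin at the centre of its underside.
- mallet: Bystander: carver's round mallet standing on its head on the bench on the far left, head 84 mm wide, 206 mm high over all. Origin at the centre of its underside.

How it is judged:
At the end, for the whole second after the job is handed in: The sash stands still (under 0.03 rad/s) and open by itself between 0.565 and 0.74 rad, which only the third hole on the pin gives (the second gives under 0.52, the fourth over 0.79); the stay has swung to 1.50 to 1.93 rad as it must over the pin, and lies fully down (lift under 0.03 rad) (value of joint sash between 0.565 and 0.74 rad and value of joint swivel between 1.5 and 1.93 rad and value of joint stay below 0.03 rad and velocity of joint sash between -0.03 and 0.03 rad/s); the robot touches nothing.
It fails at once if the hammer is pushed more than 30 mm (distance of hammer from where it was at the start of the episode above 0.03 m).
It fails at once if the wood pot is pushed more than 30 mm or knocked over (distance of wood_pot from where it was at the start of the episode above 0.03 m or angle between wood_pot's own z axis and vertical above 0.5 rad).
It fails at once if the tin is pushed more than 30 mm or knocked over (distance of tin from where it was at the start of the episode above 0.03 m or angle between tin's own z axis and vertical above 0.5 rad).
It fails at once if the mallet is pushed more than 30 mm or knocked over (distance of mallet from where it was at the start of the episode above 0.03 m or angle between mallet's own z axis and vertical above 0.5 rad).
It also fails if it takes over 64 s, if anything falls off the work surface, if the arm or the gripper's body presses on something with over 40 N, if the wrist force passes 120 N, or if a joint passes its speed limit or range.

ROBOT

A 7-joint arm with a two-finger parallel gripper is mounted at the origin on the work surface. World frame = base frame: x ahead of the robot, y to its left, z up, the work surface at z = 0. Lengths are in m, angles in rad, forces in N, time in s.
With the tool pointing down it reaches from about 0.425 to 0.925 m from the base axis. Payload 6.8 kg.
Tool frame: the origin (TCP) lies at the very end of the fingers, on their centre line; the grasp point (between the pads) lies 19 mm behind it; z points along the fingers, y is the line along which they close (so a half turn about z gives the same grasp; the last joint's range is limited). The gripper opens to 85 mm and grips with 20 to 120 N. Pads are 22 mm wide; open, the fingers measure 114 mm over their backs; the gripper's body (76 mm by 85 mm) begins 54 mm behind the grasp point. The pads swing forward as they close: fully open they stand 13 mm farther back than shut.
Start: joints at [1.109, 0.477, 0.022, 1.555, -0.011, 1.109, -0.083], TCP at [0.234, -0.633, 0.231] pointing down, gripper open.
Joint ranges: [-2.96, 2.96], [-0.34, 2.1], [-1.41, 1.46], [0.24, 2.44], [-1.37, 4.51], [0.17, 1.92], [-2.96, 2.96]. Speed limits (rad/s): [2.39, 2.39, 3.14, 3.14, 3.14, 3.14, 3.14].

INTERFACE

Orientations are given as a unit quaternion [w, x, y, z].
In Python, from station import bot gives the robot as it stands. The module is installed in compiled form; this text tells all that it offers.
- The arm moves only by the shell command python3 -m jog 'ROWS' [OPENING] [FORCE]. ROWS is JSON, a list of rows, each a list of 4 numbers: the shift along the tool's x, y, z in cm, then the turn about the tool's z in rad. In form: [[x, y, z, spin], ...]. A call has 1 to 20 rows; each row is the pose to reach, as a shift and turn from the pose commanded when the call began, along the tool's axes at that moment; what a row does not reach only later rows make up. A row lasts 1/12 s, in which the tool goes at most 41.7 mm and 7.16 degrees, less where a joint would pass 70% of its speed; a pose out of reach is approached as far as the arm can. A call with a gripper value outside its range is refused whole. OPENING is the closure, from -1 (fully open) to 1 (shut), set as the call begins (- or left out, the last holds). The fingers move at their own pace and stop on an object; FORCE is the grip in N (left out, the last holds). Time passes only in rows, so rows that repeat a pose let the fingers close. It gives the time, the measured TCP pose, the force, the opening and the grip force at its end, in the units of the state.
- bot.get_obs(): the state, without advancing time (a new reading comes with each control period).
- bot.read_camera(name): name is "side" or "top" or "wrist"; returns a dict with "pixels" (420x560x3 uint8, red, green, blue), "depth" (420x560 float32, m along the optical axis (not along the pixel's ray), 0 where there is no reading), "fovy" (degrees; the focal length in pixels is half the picture's height over the tangent of half this angle, whatever the lens; pixels are square), "cx", "cy" (the principal point, pixels), "pose" (4x4, takes a point from camera to world coordinates). Camera axes: x right, y down, z forward; pixel columns grow to the right and rows downward; lengths in m; the calibration is good to about 2 mm. The wrist camera is an equidistant fisheye: a pixel r from the principal point sees the ray r / f radians off the axis. A picture is of the moment at which its call begins.
- bot.hand_in(): hands the job in; it is judged then, once.
The state is a dict: "t": time; "q": joint angles; "joint_vel": joint speeds; "joint_torque": joint torques, N m; "eef_pos": TCP position; "tool_rot": TCP orientation; "contact_force": force on the tool from outside, world axes, zero at the start; "torque": the same for the moment, N m; "gripper_width": opening from 0.0 (shut) to 1.0 (fully open); "grasp_force": force on a finger pad.
Only numpy, scipy, OpenCV 4.12 (cv2) and the standard library are available. Lean on these libraries where they do the work, as an engineer would, in place of code of your own. Each camera call takes 0.05 s, during which the arm holds its last target. There are 200 camera calls.

## Working session

There is one attempt and no reset: what is moved stays moved. The work goes in short steps, Python scripts to look and compute and a shell command to move; the robot and the scene stay as the last step left them, time stands still between calls to the robot, and variables do not carry over. Pictures are saved under pics/ and viewed, at most 10 in all, crops included, and the job is handed in when it is done.

```bash
mkdir -p pics; cat > h.py <<'E'
import numpy as np, cv2
from station import bot
def cam(n):
    c=bot.read_camera(n); c['f']=210/np.tan(np.radians(c['fovy'])/2); return c
def pts(c):
    # world points from depth (pinhole)
    v,u=np.mgrid[:420,:560]; d=c['depth']
    P=np.stack([(u-c['cx'])/c['f']*d,(v-c['cy'])/c['f']*d,d],-1)
    return P@c['pose'][:3,:3].T+c['pose'][:3,3]
def ray(c,u,v,z):
    d=c['pose'][:3,:3]@np.array([(u-c['cx'])/c['f'],(v-c['cy'])/c['f'],1]); o=c['pose'][:3,3]
    return o+d*(z-o[2])/d[2]
def save(c,n): cv2.imwrite('pics/'+n,c['pixels'][...,::-1])
E
python3 - <<'E'
from h import *
o=bot.get_obs(); print({k:np.round(v,3) for k,v in o.items()})
a=[]
for n in('top','side'):
    c=cam(n); a.append(c['pixels']); print(n,c['fovy'],np.round(c['pose'],3).tolist()); np.save(n+'.npy',c,allow_pickle=True)
    save(c,n+'0.png')
E
```

```text
{'t': np.float64(0.0), 'q': array([ 1.109,  0.478,  0.022,  1.556, -0.012,  1.109, -0.083]), 'joint_vel': array([ 0.001,  0.   , -0.   ,  0.   ,  0.   , -0.   ,  0.001]), 'joint_torque': array([ 1.0000e-03, -5.9645e+01,  1.6090e+00, -2.8120e+01,  1.3000e-02,
        9.0000e-03,  0.0000e+00]), 'eef_pos': array([ 0.234, -0.633,  0.23 ]), 'tool_rot': array([-0.001,  0.984,  0.176, -0.   ]), 'contact_force': array([-0.599,  0.35 ,  0.354]), 'torque': array([0.027, 0.045, 0.04 ]), 'grasp_force': np.float64(0.0), 'gripper_width': np.float64(1.001)}
top 50.81814984805609 [[0.002, -0.982, 0.186, 0.299], [-1.0, -0.001, 0.003, 0.008], [-0.003, -0.186, -0.982, 1.305], [0.0, 0.0, 0.0, 1.0]]
side 46.40385651916064 [[-0.917, -0.229, 0.326, 0.086], [-0.398, 0.54, -0.741, 1.001], [-0.006, -0.81, -0.587, 0.888], [0.0, 0.0, 0.0, 1.0]]
```

View pics/top0.png

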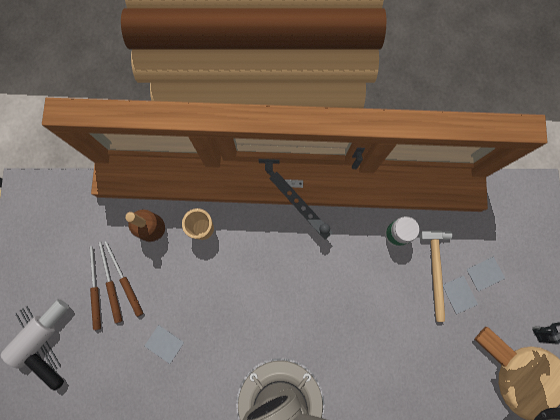

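View pics/side0.png

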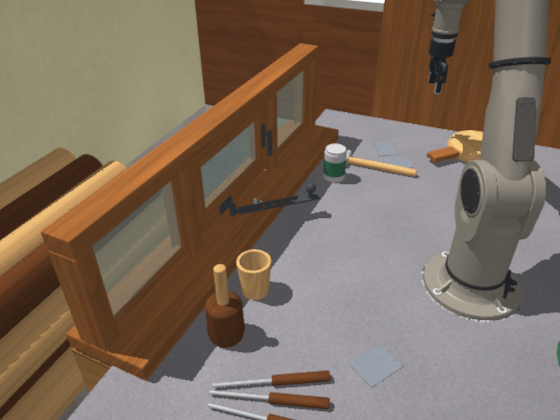

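Top view: stay runs from pivot (268,165) to knob (325,230), and the pin plate is near (294,184). In the side view the knob is at (311,187). Next I measure the window frame, the knob and the pin.

```bash
python3 - <<'E'
from h import *
c=np.load('top.npy',allow_pickle=True).item(); s=np.load('side.npy',allow_pickle=True).item()
P=pts(c)
# board front edge: per column, lowest row with z 0.035..0.055
fe=[]
for u in list(range(110,180,4))+list(range(350,390,4))+list(range(425,480,4)):
    col=P[:,u]; ok=np.where((abs(col[:,2]-.045)<.008)&(np.arange(420)<215)&(np.arange(420)>150))[0]
    if len(ok): fe.append(col[ok[-1]])
fe=np.array(fe); p=np.polyfit(fe[:,1],fe[:,0],1); print('front edge x=',p,'z',fe[:,2].mean(),'resid',np.std(fe[:,0]-np.polyval(p,fe[:,1])), fe[[0,-1]])
# frame top: z ~ .345
m=abs(P[...,2]-.345)<.01; Q=P[m]; print('head y range',Q[:,1].min(),Q[:,1].max(), 'x',Q[:,0].min(),Q[:,0].max())
L=Q[Q[:,1]>np.quantile(Q[:,1],.97)].mean(0);R=Q[Q[:,1]<np.quantile(Q[:,1],.03)].mean(0);print(L,R)
print('knob top',ray(c,325,230,.095),'side',ray(s,311,187,.095))
print('knob depth',P[228:233,323:328].reshape(-1,3).mean(0))
print('pivot',ray(c,268,165,.065))
for (im,x0,y0,n) in((c,245,145,'t'),(s,210,165,'s')):
    cr=im['pixels'][y0:y0+100,x0:x0+130,::-1]
    (a:=globals().setdefault('a',[])).append(cv2.resize(cr,None,fx=3,fy=3,interpolation=cv2.INTER_CUBIC))
cv2.imwrite('pics/crop.png',np.hstack(a))
E
```

```text
front edge x= [0.03745145 0.56520431] z 0.0418360588861144 resid 0.0008487790457812678 [[ 0.58246652  0.49503908  0.04687026]
 [ 0.54335193 -0.57392916  0.04067717]]
head y range -0.6106276446143852 0.5520790674461651 x 0.04793002019639525 0.7485064068539924
[0.71159779 0.53131922 0.34378759] [ 0.6316721  -0.58987905  0.34436476]
knob top [ 0.47330504 -0.12492588  0.095     ] side [ 0.47627549 -0.12449225  0.095     ]
knob depth [ 0.47216947 -0.12406076  0.10287909]
pivot [0.66836161 0.03399964 0.065     ]
```

View pics/crop.png

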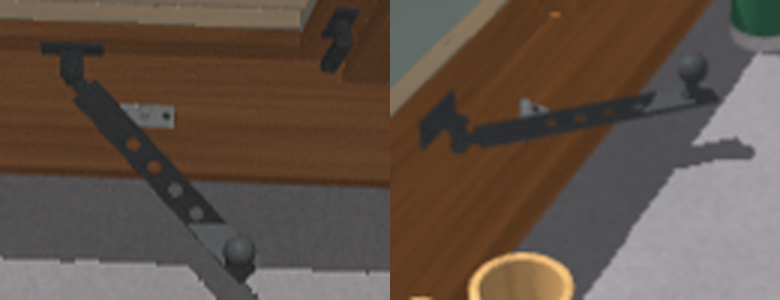

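The crop shows the bar passing on the left (+y) side of the pin plate. The plate's right end is at top px (303,183.5) and the pin tip at about side px (255,199). I'll move above the knob, then look with the wrist camera.

```bash
python3 -m jog '[[40.2,-39.4,3,-0.15],[40.2,-39.4,3,-0.15],[40.2,-39.4,3,-0.15],[40.2,-39.4,3,-0.15],[40.2,-39.4,3,-0.15],[40.2,-39.4,3,-0.15],[40.2,-39.4,3,-0.15],[40.2,-39.4,3,-0.15],[40.2,-39.4,3,-0.15],[40.2,-39.4,3,-0.15],[40.2,-39.4,3,-0.15],[40.2,-39.4,3,-0.15],[40.2,-39.4,3,-0.15],[40.2,-39.4,3,-0.15],[40.2,-39.4,3,-0.15],[40.2,-39.4,3,-0.15],[40.2,-39.4,3,-0.15],[40.2,-39.4,3,-0.15]]' -1
python3 - <<'E'
from h import *
c=np.load('top.npy',allow_pickle=True).item(); s=np.load('side.npy',allow_pickle=True).item()
pr=ray(c,303,183.5,.047); print('plate right',pr,'pin',pr+.029*np.array([.037,1,0]))
print('pin side',ray(s,255,199,.073),'pivot top',ray(c,272,173.3,.065))
w=cam('wrist'); save(w,'w1.png'); np.save('w1.npy',w,allow_pickle=True); print(w['fovy'],w['cx'],w['cy'],np.round(w['pose'],3).tolist())
E
```

```text
t: 1.6
eef_pos: [0.4737, -0.1259, 0.2011]
tool_rot: [0.0, 0.969, 0.248, -0.0]
contact_force: [-0.3, -0.2, -0.1]
gripper_width: 0.998
grasp_force: 0.0
plate right [ 0.617575   -0.06841118  0.047     ] pin [ 0.618648   -0.03941118  0.047     ]
pin side [ 0.61448911 -0.03394185  0.073     ] pivot top [0.6433858  0.02227464 0.065     ]
65.70646984690485 280.12013366815546 213.1188477330317 [[0.48, -0.845, -0.235, 0.534], [-0.877, -0.463, -0.129, -0.093], [0.0, 0.268, -0.963, 0.344], [0.0, 0.0, 0.0, 1.0]]
```

View pics/w1.png

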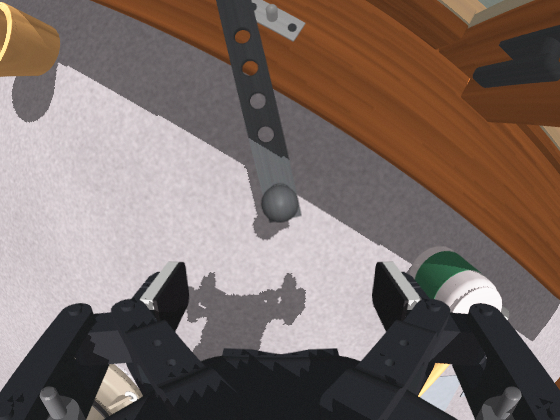

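Wrist view: knob (279,203), holes at (242,36), (250,67), (258,101) and (265,134), pin dome (272,10), plate screw (292,27). I'll cast fisheye rays from these.

```bash
cat >> h.py <<'E'
def fray(c,u,v,z):
    x,y=u-c['cx'],v-c['cy']; r=np.hypot(x,y); t=r/c['f']
    d=c['pose'][:3,:3]@np.array([np.sin(t)*x/r,np.sin(t)*y/r,np.cos(t)]); o=c['pose'][:3,3]
    return o+d*(z-o[2])/d[2]
E
python3 - <<'E'
from h import *
w=np.load('w1.npy',allow_pickle=True).item()
k=fray(w,279,203,.095);print('knob',k)
for u,v in((242,36),(250,67),(258,101),(265,134)):
    h=fray(w,u,v,.062); print('hole',h,np.hypot(*(h-k)[:2]))
pin=fray(w,272,9,.072);print('pin top',pin,'base',fray(w,272,19,.048),'screw',fray(w,292,27,.047))
E
```

```text
knob [ 0.47964113 -0.12193504  0.095     ]
hole [ 0.58772413 -0.02633928  0.062     ] 0.1442930488326717
hole [ 0.56597787 -0.04632389  0.062     ] 0.11476532071269152
hole [ 0.54278964 -0.06682659  0.062     ] 0.08381333964422696
hole [ 0.52040583 -0.08579781  0.062     ] 0.054476237988409996
pin top [ 0.61908437 -0.03882528  0.072     ] base [ 0.61766282 -0.03896072  0.048     ] screw [ 0.61960972 -0.05852921  0.047     ]
```

Everything agrees: knob (0.479,-0.122), pin (0.618,-0.039), pivot (0.655,0.033). With hole 3 on the pin the knob should be at about (0.5405,-0.0738), sash 0.68, swivel 1.79. Now I grip the knob.

```bash
python3 -m jog '[[0.6,0,3,0],[0.6,0,6,0],[0.6,0,9,0],[0.6,0,11,0],[0.6,0,12.4,0],[0.6,0,12.4,0],[0.6,0,12.4,0]]' -1
python3 -m jog '[[0,0,0,0],[0,0,0,0],[0,0,0,0],[0,0,0,0],[0,0,0,0],[0,0,0,0],[0,0,0,0],[0,0,0,0],[0,0,0,0],[0,0,0,0]]' 1 30
python3 -m jog '[[0,0,-1,0],[0,0,-2,0],[0,0,-3,0],[0,0,-4,0],[0,0,-4,0],[0,0,-4,0]]'
python3 - <<'E'
from h import *
w=cam('wrist'); save(w,'w2.png')
E
```

```text
t: 2.23
eef_pos: [0.4791, -0.1223, 0.077]
tool_rot: [-0.0, 0.969, 0.248, -0.001]
contact_force: [0.1, 0.3, 1.2]
gripper_width: 1.0
grasp_force: 0.0
t: 3.07
eef_pos: [0.4798, -0.1215, 0.0773]
tool_rot: [0.0, 0.968, 0.249, 0.0]
contact_force: [0.4, -1.2, 0.1]
gripper_width: 0.329
grasp_force: 29.5
t: 3.57
eef_pos: [0.4832, -0.1185, 0.1188]
tool_rot: [-0.0, 0.968, 0.251, 0.004]
contact_force: [7.1, 6.5, -6.9]
gripper_width: 0.329
grasp_force: 30.2
```

View pics/w2.png

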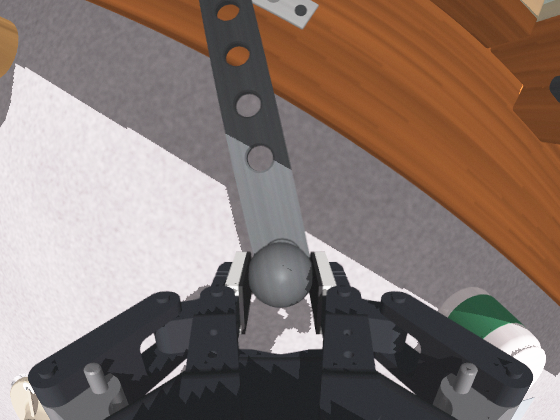

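Knob gripped between the pads at (280,275), bar raised. The bar needs more lift to clear the pin near the pivot, then I push the sash open.

```bash
python3 -m jog '[[0.6,0,-1,0],[1.2,0,-2,0],[1.8,-0.1,-2,0],[2.4,-0.2,-2,0],[3,-0.3,-2,0],[3.6,-0.4,-2,0],[4.2,-0.5,-2,0],[4.8,-0.6,-2,0],[5.4,-0.7,-2,0],[6,-0.8,-2,0],[6.6,-0.9,-2,0],[7.2,-1,-2,0],[7.8,-1.1,-2,0],[8.4,-1.2,-2,0],[8.9,-1.2,-2,0],[8.9,-1.2,-2,0],[8.9,-1.2,-2,0],[8.9,-1.2,-2,0]]'
python3 - <<'E'
from h import *
w=cam('wrist'); save(w,'w3.png'); np.save('w3.npy',w,allow_pickle=True); t=cam('top'); save(t,'t3.png');np.save('t3.npy',t,allow_pickle=True)
E
```

```text
t: 5.12
eef_pos: [0.5513, -0.0675, 0.1371]
tool_rot: [-0.0, 0.968, 0.25, -0.001]
contact_force: [-3.6, -0.5, -1.2]
gripper_width: 0.329
grasp_force: 30.9
```

View pics/w3.png

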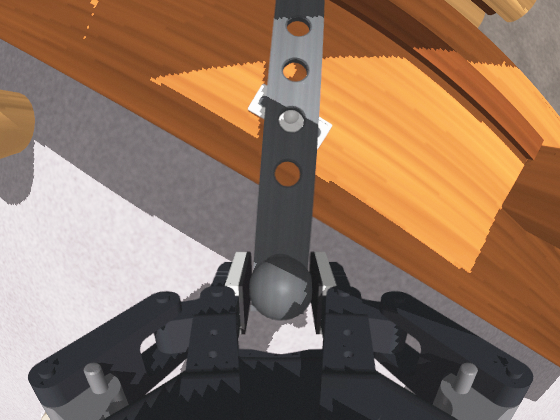

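The pin's dome shows in the third hole at (291,120). The other holes are at (298,27), (294,70) and (287,174). I'll measure the offset and refine.

```bash
python3 - <<'E'
from h import *
w=np.load('w3.npy',allow_pickle=True).item()
k=fray(w,280,289,.156)
print(k,bot.get_obs()['eef_pos'])
a=.26
for (u,v),L in zip(((298,27),(294,70),(291,120),(287,174)),(90,120,150,180)):
    h=fray(w,u,v,.062+L/1e3*np.sin(a)); print(L,h,np.hypot(*(h-k)[:2]))
print('pin',fray(w,291.5,118,.074))
E
```

```text
[ 0.55110873 -0.06785072  0.156     ] [ 0.55084929 -0.06798956  0.13699687]
90 [ 0.66916383 -0.01473369  0.08513725] 0.12945434169236553
120 [ 0.64274685 -0.02616853  0.09284967] 0.100672493336557
150 [ 0.61625554 -0.03861933  0.10056208] 0.0714043566606383
180 [ 0.58993319 -0.05059561  0.1082745 ] 0.042486205618990226
pin [ 0.618278   -0.03883208  0.074     ]
```

```bash
python3 -m jog '[[-0.1,0,0.5,0],[-0.2,0,1,0],[-0.35,0,1.5,0],[-0.45,0,2,0],[-0.55,0,2.5,0],[-0.65,0,3,0],[-0.75,0,3.4,0],[-0.85,0,3.8,0],[-0.9,0,4.2,0],[-0.95,-0.05,4.6,0],[-0.95,-0.05,4.6,0],[-0.95,-0.05,4.6,0]]'
python3 - <<'E'
from h import *
w=cam('wrist'); save(w,'w4.png')
E
```

```text
t: 6.22
eef_pos: [0.5438, -0.0718, 0.091]
tool_rot: [-0.0, 0.968, 0.249, 0.0]
contact_force: [2.3, 1.2, -3.6]
gripper_width: 0.331
grasp_force: 30.5
```

View pics/w4.png

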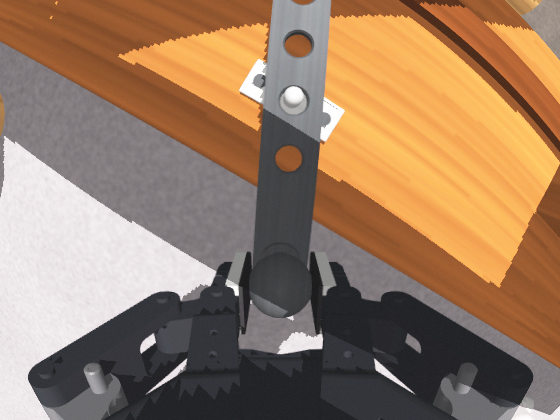

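The pin stands inside the third hole at (293,98). I keep lowering.

```bash
python3 -m jog '[[-0.05,0,0.3,0],[-0.1,0,0.6,0],[-0.15,0,0.9,0],[-0.2,0,1.2,0],[-0.25,0,1.4,0],[-0.25,0,1.4,0],[-0.25,0,1.4,0]]'
```

```text
t: 6.85
eef_pos: [0.5415, -0.0732, 0.0773]
tool_rot: [0.0, 0.968, 0.249, 0.0]
contact_force: [3.8, 1.9, -1.8]
gripper_width: 0.329
grasp_force: 30.7
```

```bash
python3 -m jog '[[0,0,0,0],[0,0,0,0],[0,0,0,0],[0,0,0,0],[0,0,0,0],[0,0,0,0],[0,0,0,0],[0,0,0,0]]' -1
python3 -m jog '[[0,0,-1,0],[0,0,-2.5,0],[0,0,-5,0],[0,0,-8,0],[0,0,-11,0],[0,0,-13,0],[0,0,-13,0],[0,0,-13,0],[0,0,-13,0]]'
python3 - <<'E'
from h import *
w=cam('wrist'); save(w,'w5.png'); np.save('w5.npy',w,allow_pickle=True); cam('top')
t=cam('top'); save(t,'t5.png'); s=cam('side'); save(s,'s5.png')
cv2.imwrite('pics/c5.png',np.hstack([w['pixels'][:300,180:440,::-1],s['pixels'][100:400,100:400,::-1]]))
E
```

```text
t: 7.52
eef_pos: [0.5411, -0.0733, 0.0773]
tool_rot: [0.0, 0.968, 0.249, -0.0]
contact_force: [0.5, 0.2, 0.2]
gripper_width: 1.0
grasp_force: 0.0
t: 8.27
eef_pos: [0.5406, -0.0734, 0.207]
tool_rot: [-0.0, 0.968, 0.249, -0.0]
contact_force: [0.6, 0.2, -0.4]
gripper_width: 0.996
grasp_force: 0.0
```

View pics/c5.png

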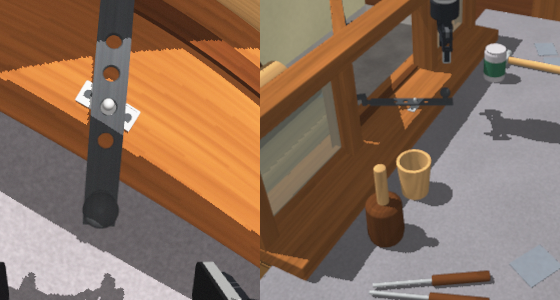

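The pin stands through the third hole (crop 108,105), the gripper is clear, the sash is open and the bystanders are where they were. One numeric check that the stay is level and still.

```bash
python3 -m jog '[[0,0,0,0],[0,0,0,0],[0,0,0,0],[0,0,0,0],[0,0,0,0],[0,0,0,0]]'
python3 - <<'E'
from h import *
w0=np.load('w5.npy',allow_pickle=True).item(); w=cam('wrist')
print('change',np.abs(w['pixels'].astype(int)-w0['pixels']).mean())
P=[fray(w,u,v,.062) for u,v in((294,41),(292,72),(285,140))]
print([np.round(p,4) for p in P],np.hypot(*(P[0]-P[2])[:2]))
# depth z at bar top near hole positions and beyond (fisheye: depth along axis)
def zat(u,v):
    x,y=u-w['cx'],v-w['cy']; r=np.hypot(x,y); t=r/w['f']; D=np.median(w['depth'][v-2:v+3,u-2:u+3])
    return (w['pose']@np.array([np.tan(t)*x/r*D,np.tan(t)*y/r*D,D,1]))[:3]
for q in((293,56),(292,88),(288,122),(284,165)): print(zat(*q))
E
```

```text
t: 8.97
eef_pos: [0.5411, -0.0733, 0.2073]
tool_rot: [-0.0, 0.968, 0.249, -0.0]
contact_force: [0.4, 0.0, -0.8]
gripper_width: 1.001
grasp_force: 0.0
change 2.3418636621315194
[array([ 0.6735, -0.0145,  0.062 ]), array([ 0.6474, -0.0268,  0.062 ]), array([ 0.5913, -0.0508,  0.062 ])] 0.08987854406485422
[ 0.66035126 -0.02058238  0.0638869 ]
[ 0.63457327 -0.03379079  0.0635875 ]
[ 0.60652908 -0.04533975  0.06332153]
[ 0.57144709 -0.06077002  0.06288122]
```

The bar is level (top at z 63–64 mm all along) and still, so I hand in.

```bash
python3 -c "
from station import bot
print(bot.hand_in())"
```

```text
the job is handed in; nothing more can be done
None
```

I handed in the job with the window propped open by the stay's third hole on the pin; the stay lies level, the gripper is clear and the bystanders look undisturbed, but the hand-in gave no verdict.

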